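Clamp a well plate in a microscope stage with a flat driver

TASK

Take the flat driver from its stand, seat its blade in the slot of the big screw on the microscope stage and turn the screw clockwise, fully home to its stop, so that the jaw pushes the well plate against the end stop and clamps it. Keep the blade pressed to the bottom of the slot whenever the screw turns; turn the screw only with the driver, touch the plate with neither the gripper nor the driver, and leave the other things on the bench alone. Finish with the driver standing upright in its stand again, let go.

Things in the scene. Friction and masses are not known exactly. Their poses are not given: they have to be found in the camera images.
- stage: Black microscope stage unit fixed to the bench: slab 115 (x) x 260 (y) x 30 mm, origin at the centre of its underside, 50 mm above the bench on a white foot (150 x 250 mm). On it, along its y: a steel screw block, y -130 to -38 mm, top at z = 45 mm, with a 44 mm bore round the screw at x 0, y -84 mm; the jaw; the pocket between side walls (inner faces x = -45 and 45 mm, tops z = 40 mm); the end stop.
- end_stop (a point): Middle of the upper edge of the end stop's inner face, at stage x 0, y 118, z 44 mm. The end stop is a steel wall across the pocket's +y end.
- jaw_face (a point): Middle of the face of the jaw, an aluminium bar 60 mm wide (stage x) and 14 mm high that moves along stage +y to push the plate; at stage y -16 mm, z 39 mm when the screw is at 0.
- screwhead: The big steel screw of the stage unit: round head of 40 mm diameter with a straight slot right across it. This frame does not turn with the head; it sinks with it. Its origin is on the screw's axis at the level of the slot floor, its axes are parallel to the stage's.
- slot (a point): Centre of the slot's floor on the screw axis, turning with the head. x runs along the slot, z up. The slot is 4.6 mm wide, 7 mm deep, open at both ends (40 mm long), so the head's top is 7 mm above this point. At joint value 0 the slot lies along the stage's x axis.
- screw (a joint): Turn of the screw (rad): 0 loosened, grows clockwise from above, hard stop at 2.8 (home). Dry friction 0.12 N m; stays where left; pressing down with 20 N does not turn it. The head sinks 2.5 mm per rad (from 7 mm proud of the block to flush), so keep the driver pressed after it. It moves the jaw 4 mm per rad; the jaw is sprung (2 N/mm), so it turns on after the plate meets the end stop.
- plate: White multi-well plate, 85.5 (x) x 127 (y) x 18 mm, 0.15 kg, loose in the stage's pocket; origin at the centre of its underside, axes along the stage's. It lies on the slab (stage z = 30 mm). Against the end stop its origin is at stage y = 54.5 mm; it starts 2 to 3.5 mm short of that.
- driver: Flat driver, 151 mm long, about 0.15 kg, standing upright in its stand, blade down. Origin at the middle of the blade's bottom edge, z up along the shaft to the handle, x along the blade's width. Blade 22 (x) x 3 (y) mm up to z = 20 mm, shaft 16 mm thick to z = 75 mm, round guard of 52 mm diameter from z = 75 to 81 mm, rectangular black handle 36 (x) x 26 (y) mm from z = 81 to 151 mm.
- blade (a point): Middle of the blade's bottom edge (the driver's origin, same axes).
- stand: Grey block 80 x 80 x 85 mm fixed to the bench, with a vertical through-hole of 32 mm diameter in its middle; origin at the centre of its underside. The driver's guard rests on its top, so that the driver's origin is then 10 mm above the bench.
- mouse: Black computer mouse, 108 x 60 x 26 mm, bystander; origin at the centre of its underside.
- flask: Clear culture flask lying flat, 75 x 115 x 36 mm plus a capped neck to +y (152 mm in all), bystander; origin at the centre of the underside of its body.
- tipbox: Pipette-tip box with clear lid, 85 x 120 x 60 mm, bystander; origin at the centre of its underside.
- bottle: Reagent bottle, 64 mm diameter, 140 mm high, bystander; origin at the centre of its underside.

How it is judged:
By the outcome, as a careful person would: the job done as asked, in the order asked, and still so for the second after the job is handed in, with the robot touching nothing.
It also fails if it takes over 67 s, if anything falls off the work surface, if the arm or the gripper's body presses on something with over 40 N, if the wrist force passes 120 N, or if a joint passes its speed limit or range.

ROBOT

A 7-joint arm with a two-finger parallel gripper is mounted at the origin on the work surface. World frame = base frame: x ahead of the robot, y to its left, z up, the work surface at z = 0. Lengths are in m, angles in rad, forces in N, time in s.
With the tool pointing down it reaches from about 0.35 to 0.9 m from the base axis. Payload 7.2 kg.
Tool frame: the origin (TCP) lies at the very end of the fingers, on their centre line; the grasp point (between the pads) lies 19 mm behind it; z points along the fingers, y is the direction in which the jaws open and shut (so a half turn about z gives the same grasp; the last joint's range is limited). The gripper opens to 85 mm and grips with 20 to 120 N. Pads are 22 mm wide; open, the fingers measure 114 mm over their backs; the gripper's body (76 mm by 85 mm) begins 54 mm behind the grasp point. The pads swing forward as they close: fully open they stand 13 mm farther back than shut.
Start: joints at [-1.287, 0.411, -0.013, 1.596, 0.006, 1.134, -0.082], TCP at [0.215, 0.587, 0.231] pointing down, gripper open.
Joint ranges: [-2.95, 2.95], [-0.29, 1.99], [-1.47, 1.44], [0.14, 2.54], [-1.03, 4.17], [0.13, 1.85], [-2.86, 2.86]. Speed limits (rad/s): [2.39, 2.39, 3.01, 3.01, 3.14, 3.14, 3.14].

INTERFACE

Orientations are given as a unit quaternion [x, y, z, w].
In Python, from workcell import observe, get_image, hand_in gives the robot as it stands.
- The arm moves only by the tool play_rows, never from a script. Its argument "commands" is a list of rows, each a list of 3 entries, a list of its own where there are three numbers: the shift along the tool's x, y, z in units of 40 mm (1.0 is 40 mm), then the turn about the tool's z in units of 8 degrees (1.0 is 8 degrees), then the opening, from -1 (shut) to 1 (fully open), so that 0 is half open. In form: [[[tx, ty, tz], yaw, hand], ...]. A call has 1 to 12 rows; each row shifts and turns the commanded pose from where the row before left it, along the tool's axes as they then stand; what a row does not reach is not made up. A row lasts 1/10 s, in which the tool goes at most 50 mm and 8.59 degrees, less where a joint would pass 70% of its speed; a pose out of reach is approached as far as the arm can. A call is refused whole if a number of a shift passes 1 or a number of a turn 1, either way. A call with a gripper value outside its range is refused whole. The fingers move at their own pace and stop on an object; "force" is the grip in N (left out, the last holds). Time passes only in rows, so rows that do not move let the fingers close. It gives the time, the measured TCP pose, the force and the opening at its end, in the units of the state.
- observe(): the state, without advancing time (a new reading comes with each control period).
- get_image(name): name is "scene" or "top"; returns a dict with "image" (400x640x3 uint8, blue, green, red), "fov_y" (degrees; the focal length in pixels is half the picture's height over the tangent of half this angle, whatever the lens; pixels are square), "cx", "cy" (the principal point, pixels), "extrinsics" (4x4, takes a point from world to camera coordinates). Camera axes: x right, y up, looking along -z (the intrinsics and any distortion apply to the point x, -y, -z); pixel columns grow to the right and rows downward; lengths in m; the calibration is good to about 2 mm. A picture is of the moment at which its call begins. There is no depth.
- hand_in(): hands the job in, once; it reports no verdict.
The state is a dict: "time": time; "joints": joint angles; "qvel": joint speeds; "joint_torque": joint torques, N m; "position": TCP position; "tool_rot": TCP orientation; "ft_force": force on the tool from outside, world axes, zero at the start; "ft_torque": the same for the moment, N m; "opening": finger opening in m.
Only numpy, scipy, OpenCV 4.12 (cv2) and the standard library are available. Lean on these libraries where they do the work, as an engineer would, in place of code of your own. Each camera call takes 0.05 s, during which the arm holds its last target.

## Working session

There is one attempt and no reset: what is moved stays moved. The work goes in short steps, Python scripts to look and compute and a tool call to move; the robot and the scene stay as the last step left them, time stands still between calls to the robot, and variables do not carry over. Pictures are saved under pics/ and viewed, and the job is handed in when it is done.

Besides the shell and the picture viewer there is one more tool, called as name([rows], argument=value, ...), one row to a line, values as JSON. play_rows: Moves the arm, as the interface text tells. Its arguments: {"type":"object","properties":{"commands":{"type":"array"},"force":{"type":"number"}},"required":["commands"]}

```bash
ls; mkdir -p pics; python3 - <<'E'
from workcell import observe,get_image
import cv2,numpy as np
print(observe())
for n in ("scene","top"):
    d=get_image(n); cv2.imwrite(f"pics/{n}0.png",d["image"]); print(n,{k:(v if k!="image" else v.shape) for k,v in d.items()})
E
```

```text
pics
{'time': 0.0, 'joints': array([-1.28725165,  0.4119262 , -0.01269921,  1.59707799,  0.00563241,
        1.13427034, -0.08221061]), 'qvel': array([ 3.52766926e-05, -2.55839178e-04, -5.14166776e-04, -8.83466609e-04,
        1.40739464e-04, -2.22988619e-03, -2.09808796e-03]), 'joint_torque': array([-5.41274658e-04, -6.00621414e+01,  6.82000481e-01, -2.99406248e+01,
        1.36627301e-02,  1.05778326e-02,  1.03109303e-05]), 'position': array([0.21521791, 0.58623905, 0.23042286]), 'tool_rot': array([ 1.74959064e-01,  9.84575365e-01, -8.20255688e-04, -6.90259407e-05]), 'ft_force': array([ 0.09554505, -0.41114997,  0.46059821]), 'ft_torque': array([ 0.03215625, -0.0348551 , -0.01668514]), 'opening': 0.08528986639935217}
scene {'image': (400, 640, 3), 'fov_y': 48.10060520298671, 'cx': 312.5329019731851, 'cy': 194.87355279566663, 'extrinsics': array([[ 0.88405283,  0.46736626,  0.00440044, -0.53666568],
       [-0.31589165,  0.59053701,  0.74261599,  0.13376915],
       [ 0.34447504, -0.65790183,  0.66970302, -1.85770104],
       [ 0.        ,  0.        ,  0.        ,  1.        ]])}
top {'image': (400, 640, 3), 'fov_y': 47.5180656125134, 'cx': 312.54774257898765, 'cy': 197.72496067402872, 'extrinsics': array([[-2.51106460e-02, -9.99582662e-01, -1.42813431e-02,
        -7.89713292e-04],
       [ 9.87840610e-01, -2.70031591e-02,  1.53107017e-01,
        -5.89643366e-01],
       [-1.53428761e-01, -1.02630745e-02,  9.88106414e-01,
        -1.29357832e+00],
       [ 0.00000000e+00,  0.00000000e+00,  0.00000000e+00,
         1.00000000e+00]])}
```

View pics/scene0.png

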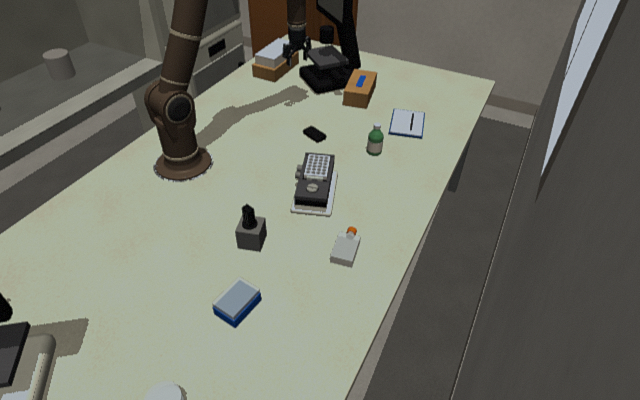

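View pics/top0.png

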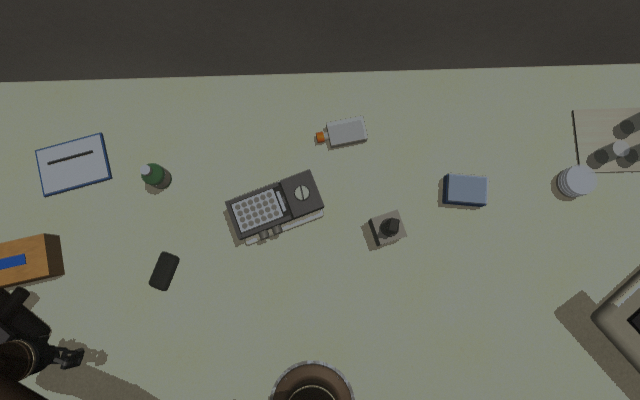

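```bash
python3 - <<'E'
import cv2
t=cv2.imread("pics/top0.png"); s=cv2.imread("pics/scene0.png")
a=cv2.resize(t[155:255,210:420],None,fx=3.8,fy=3.8,interpolation=cv2.INTER_CUBIC); cv2.imwrite("pics/top0z.png",a)
b=cv2.resize(s[140:260,225:350],None,fx=5,fy=5,interpolation=cv2.INTER_CUBIC); cv2.imwrite("pics/scene0z.png",b)
E
```

```text
(no output)
```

View pics/top0z.png

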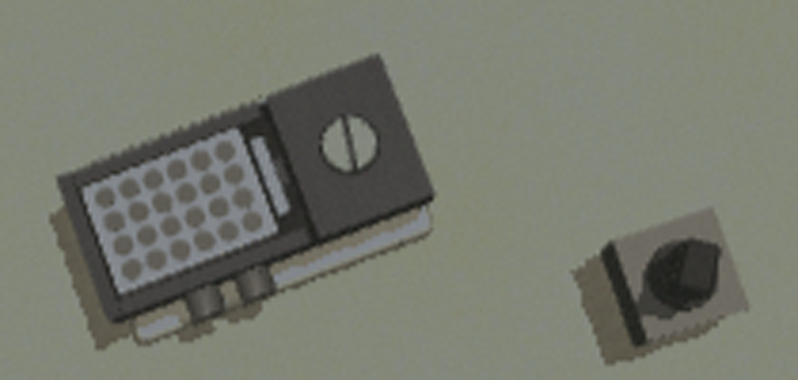

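View pics/scene0z.png

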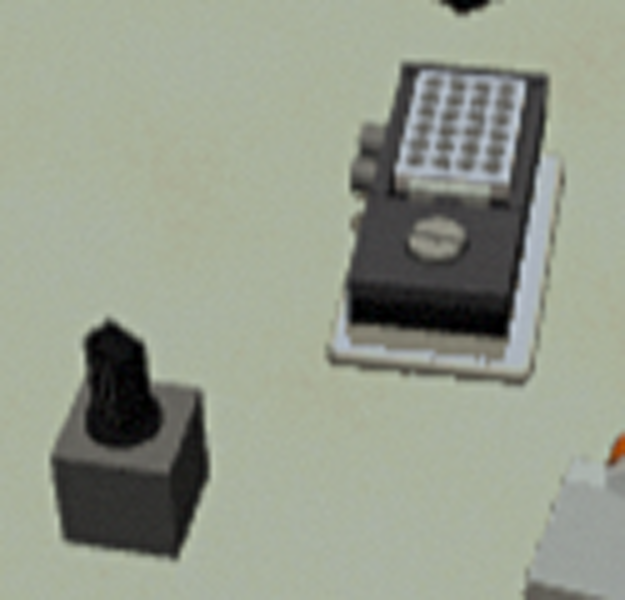

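```bash
cat > h.py <<'E'
import numpy as np,cv2
from workcell import observe,get_image
cal={}
def calib(d):
    f=200/np.tan(np.radians(d["fov_y"]/2)); return f,d["cx"],d["cy"],np.array(d["extrinsics"])
import pickle,os
def proj(c,P):
    f,cx,cy,E=c; P=np.atleast_2d(P); q=P@E[:3,:3].T+E[:3,3]
    return np.stack([cx+f*q[:,0]/-q[:,2],cy-f*q[:,1]/-q[:,2]],1)
def unproj(c,uv,z):
    f,cx,cy,E=c; R=E[:3,:3]; o=-R.T@E[:3,3]; d=R.T@np.array([(uv[0]-cx)/f,-(uv[1]-cy)/f,-1.]); return o+d*(z-o[2])/d[2]
def grab(n,fn=None):
    d=get_image(n)
    if fn: cv2.imwrite(fn,d["image"])
    return d["image"],calib(d)
def T(x,y,yaw,pts):
    c,s=np.cos(yaw),np.sin(yaw); p=np.atleast_2d(pts).astype(float); return np.stack([x+c*p[:,0]-s*p[:,1],y+s*p[:,0]+c*p[:,1],p[:,2]],1)
E
python3 - <<'E'
from h import *
from scipy.optimize import least_squares
im,ct=grab("top"); is_,cs=grab("scene"); pickle.dump((ct,cs),open("cal.pkl","wb"))
Z=lambda u,v:(210+(u+.5)/3.8-.5,155+(v+.5)/3.8-.5)
S=lambda u,v:(225+(u+.5)/5-.5,140+(v+.5)/5-.5)
for n,c,uv in [("top",ct,Z(349,144)),("scene",cs,S(437,239))]: print("screw",n,unproj(c,uv,.1005))
# stage corners
mt=[((57.5,-130,95),Z(434,197)),((-57.5,-130,95),Z(378,55)),((57.5,-38,95),Z(315,240)),((-57.5,-38,95),Z(265,105))]
ms=[]
for q,uv in mt: print(q,unproj(ct,uv,.095))
for uv in [S(350,282),S(512,295),]: print(unproj(cs,uv,.095))
# stand top corners
print('stand');
for uv in [Z(607,243),Z(712,207),Z(748,308),Z(641,344)]: print(unproj(ct,uv,.085))
for uv in [S(53,460),S(88,380),S(203,388),S(183,470)]: print(unproj(cs,uv,.085))
E
```

```text
screw top [0.59660654 0.01414353 0.1005    ]
screw scene [0.59807348 0.01198523 0.1005    ]
(57.5, -130, 95) [ 0.55582499 -0.04805464  0.095     ]
(-57.5, -130, 95) [ 0.66493311 -0.00898476  0.095     ]
(57.5, -38, 95) [0.5260402  0.04110431 0.095     ]
(-57.5, -38, 95) [0.62895855 0.07680846 0.095     ]
[ 0.56292621 -0.05153085  0.095     ]
[ 0.6688019  -0.01015286  0.095     ]
stand
[ 0.51909316 -0.17611984  0.085     ]
[ 0.54401849 -0.25563535  0.085     ]
[ 0.46798858 -0.27818371  0.085     ]
[ 0.44350619 -0.19787321  0.085     ]
[ 0.47237064 -0.28227793  0.085     ]
[ 0.45037518 -0.21052869  0.085     ]
[ 0.52263772 -0.18054946  0.085     ]
[ 0.55143973 -0.25007255  0.085     ]
```

```bash
cat > fit.py <<'E'
from h import *
from scipy.optimize import least_squares
from scipy.ndimage import map_coordinates
def edgefit(views,edges,x0,model,rng=4,it=15,zone=None):
    """views: {name:(gray,cal)}; edges: list (viewname, p0,p1) local mm; model(x)->(x,y,yaw)"""
    x=np.array(x0,float)
    for k in range(it):
        r=max(1.5,rng*(0.8**k)); obs=[]
        for vn,p0,p1 in edges:
            g,c=views[vn]; ts=np.linspace(.1,.9,25)[:,None]
            L=(np.array(p0)*(1-ts)+np.array(p1)*ts)/1000
            uv=proj(c,T(*x,L)); d=uv[-1]-uv[0]; d/=np.linalg.norm(d); n=np.array([-d[1],d[0]])
            s=np.arange(-r,r+.01,.25)
            pts=uv[:,None,:]+s[None,:,None]*n
            v=map_coordinates(g,[pts[...,1],pts[...,0]],order=1,mode='nearest')
            gr=np.abs(np.gradient(v,axis=1)).mean(0)  # shared edge -> average profile
            w=gr**3; o=(w*s).sum()/w.sum()
            for i in range(0,25,6): obs.append((c,L[i],uv[i]+o*n,n))
        f=lambda z:[float((proj(c,T(*z,P))[0]-m)@n) for c,P,m,n in obs]
        sol=least_squares(f,x,loss='soft_l1',f_scale=.5,x_scale=[.01,.01,.05]); x=sol.x
    return x,np.sqrt(np.mean(np.array(f(x))**2)),np.array(f(x)).reshape(-1,5)[:,2]
E
cat > run1.py <<'E'
from fit import *
t=cv2.imread("pics/top0.png");s=cv2.imread("pics/scene0.png")
ct,cs=pickle.load(open("cal.pkl","rb"))
G=lambda i:cv2.GaussianBlur(cv2.cvtColor(i,cv2.COLOR_BGR2GRAY).astype(float),(0,0),.8)
V={"top":(G(t),ct),"scene":(G(s),cs)}
A=(-57.5,-130,95);B=(57.5,-130,95);C=(57.5,-38,95);D=(-57.5,-38,95)
Et=[("top",A,B),("top",B,C),("top",C,D)]
Es=[("scene",A,B),("scene",B,C),("scene",A,D)]
x0=[.5966+.084*-np.sin(.34),.0141+.084*np.cos(.34),.34]
for nm,E in (("top",Et),("scene",Es),("both",Et+Es)):
    x,r,e=edgefit(V,E,x0,None); print("stage",nm,x,np.degrees(x[2]),r,e.round(2)); print("  screw",T(*x,[0,-.084,.1005]))
    if nm=="both": xs=x
a=(-40,-40,85);b=(40,-40,85);c=(40,40,85);d=(-40,40,85)
Et=[("top",a,b),("top",b,c),("top",c,d),("top",d,a)];Es=[("scene",)+e[1:] for e in Et]
for nm,E in (("top",Et),("scene",Es),("both",Et+Es)):
    x,r,e=edgefit(V,E,[.496,-.228,.3],None); print("stand",nm,x,np.degrees(x[2]),r,e.round(2))
    if nm=="both": xd=x
def draw(img,c,x,segs,f):
    o=cv2.resize(img,None,fx=f,fy=f,interpolation=cv2.INTER_CUBIC)
    for p,q in segs:
        uv=proj(c,T(*x,np.array([p,q])/1000)); uv=(uv+.5)*f-.5
        cv2.line(o,tuple(int(v) for v in uv[0].round()),tuple(int(v) for v in uv[1].round()),(0,0,255),1)
    return o
st=[(A,B),(B,C),(C,D),(D,A),((-57.5,130,80),(57.5,130,80)),((-57.5,130,80),(-57.5,-130,80)),((57.5,130,80),(57.5,-130,80)),((-75,-125,0),(75,-125,0))]
sd=[(a,b),(b,c),(c,d),(d,a)]
th=np.linspace(0,2*np.pi,30); ci=[((20*np.cos(u),-84+20*np.sin(u),101),(20*np.cos(w),-84+20*np.sin(w),101)) for u,w in zip(th,th[1:])]
for n,im,cc,y0,y1,X0,X1 in (("top",t,ct,155,255,210,420),("scene",s,cs,140,260,225,350)):
    f=4
    o=draw(im,cc,xs,st+ci,f); o2=draw(im,cc,xd,sd,f); m=(o2!=cv2.resize(im,None,fx=f,fy=f,interpolation=cv2.INTER_CUBIC)).any(2); o[m]=o2[m]
    o=o[y0*f:y1*f,X0*f:X1*f]; cv2.imwrite(f"pics/ov_{n}.png",cv2.resize(o,None,fx=.95,fy=.95) if n=="top" else o)
E
python3 run1.py
```

```text
stage top [0.56916413 0.09307072 0.33981062] 19.46971452498879 0.07071693490123995 [0.09 0.   0.09]
  screw [[0.59716205 0.01387403 0.1005    ]]
stage scene [0.57187961 0.09146024 0.33966884] 19.461590994018348 0.5469555755885489 [ 0.   -0.65  0.69]
  screw [[0.5998663  0.01225958 0.1005    ]]
stage both [0.56963602 0.09298175 0.34001538] 19.481446227197594 0.462612650136149 [ 0.17  0.14 -0.   -0.37 -0.99  0.35]
  screw [[0.59765015 0.01379078 0.1005    ]]
stand top [ 0.49206997 -0.23019723  0.29980277] 17.17743366866474 0.54437309130952 [ 0.08 -0.79  0.08 -0.74]
stand scene [ 0.49545222 -0.23071348  0.30024217] 17.20260912684766 0.026934241908862917 [ 0.   -0.04  0.   -0.04]
stand both [ 0.49451357 -0.22989154  0.30121082] 17.258108860090108 0.196324314218522 [ 0.21 -0.04 -0.06 -0.33 -0.25 -0.18  0.19  0.14]
```

View pics/ov_top.png

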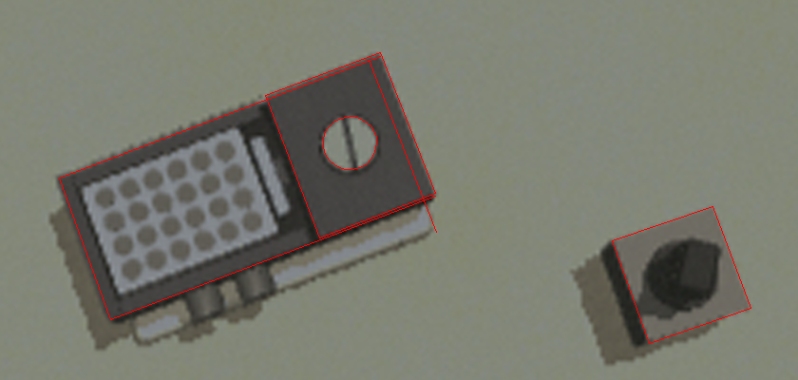

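View pics/ov_scene.png

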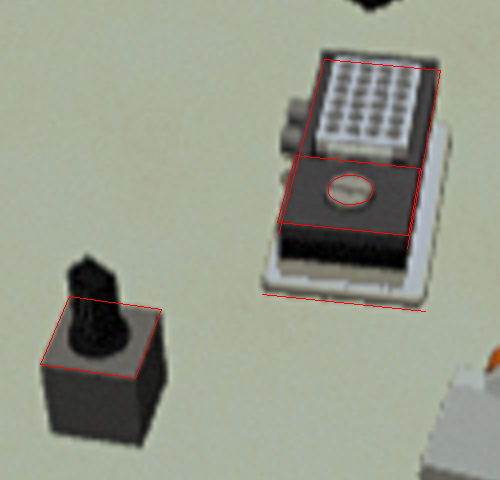

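```bash
cat > slot.py <<'E'
from fit import *
import sys
def slotang(img,c,xs,ztop,show=True):
    # rectify head to world-plane at ztop
    cx,cy=T(*xs,[0,-.084,.1])[0,:2]; n=121; s=.0004
    g=(np.arange(n)-n//2)*s
    X,Y=np.meshgrid(cx+g,cy+g,indexing='ij')
    P=np.stack([X,Y,np.full_like(X,ztop)],-1).reshape(-1,3); uv=proj(c,P)
    gray=cv2.cvtColor(img,cv2.COLOR_BGR2GRAY).astype(float)
    v=map_coordinates(gray,[uv[:,1],uv[:,0]],order=1).reshape(n,n)
    XX,YY=np.meshgrid(g,g,indexing='ij')
    # head center by bright threshold
    b=v>(0.5*(np.percentile(v,95)+np.percentile(v,10)))
    # slot fit: parametrized dark line
    best=None
    for ang in np.radians(np.arange(-60,121,1.)):
        for off in np.arange(-.006,.0061,.0005):
            d=-(XX)*np.sin(ang)+(YY)*np.cos(ang)-off; l=XX*np.cos(ang)+YY*np.sin(ang)
            m=(abs(d)<.0015)&(abs(l)<.015); k=v[m].mean()
            if best is None or k<best[0]: best=(k,np.degrees(ang),off)
    return best,(XX[b].mean(),YY[b].mean(),b.sum()*s*s/np.pi), v
if __name__=="__main__":
    ct,cs=pickle.load(open("cal.pkl","rb"))
    xs=[.5694,.0930,.3398]
    for nm,c in (("top",ct),("scene",cs)):
        im=cv2.imread(f"pics/{nm}0.png")
        b,h,v=slotang(im,c,xs,.1015); print(nm,b,h[:2],np.sqrt(h[2]))
        cv2.imwrite(f"pics/rect_{nm}.png",cv2.resize(np.clip(v,0,255).astype(np.uint8),None,fx=4,fy=4))
E
python3 slot.py
```

```text
top (np.float64(76.13123903461796), np.float64(11.0), np.float64(5.204170427930421e-18)) (np.float64(-0.00031267339218158876), np.float64(0.000305296343001261)) 0.017974906588686213
scene (np.float64(111.85758341965686), np.float64(9.0), np.float64(-0.0004999999999999952)) (np.float64(-0.00027757324345346093), np.float64(-0.0010545501685247604)) 0.01982096854150881
```

```bash
python3 - <<'E'
import cv2,numpy as np
t=cv2.imread("pics/top0.png"); s=cv2.imread("pics/scene0.png")
f=lambda i:np.clip((cv2.resize(i,None,fx=10,fy=10,interpolation=cv2.INTER_CUBIC).astype(float)/140)**.5*255,0,255).astype(np.uint8)
a=f(t[207:250,365:408]);b=f(s[200:252,232:270]); h=430
b=cv2.resize(b,None,fx=430/520,fy=430/520); cv2.imwrite("pics/drv.png",np.hstack([a,b]))
E
```

```text
(no output)
```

View pics/drv.png

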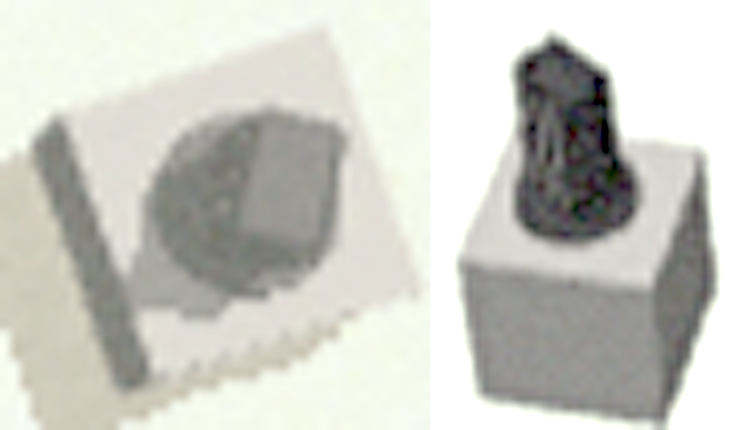

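```bash
python3 - <<'E'
from fit import *
ct,cs=pickle.load(open("cal.pkl","rb"))
P=[unproj(ct,(365+(u+.5)/10-.5,207+(v+.5)/10-.5),.161) for u,v in [(268,108),(347,125),(322,240),(240,225)]]
P=np.array(P)[:,:2]*1000; print(P.round(1),P.mean(0))
d=np.diff(np.vstack([P,P[:1]]),axis=0); print(np.hypot(*d.T),np.degrees(np.arctan2(d[:,1],d[:,0])))
t=cv2.imread("pics/top0.png")
g=np.sqrt(cv2.GaussianBlur(cv2.cvtColor(t,cv2.COLOR_BGR2GRAY).astype(float),(0,0),.5))*10
V={"top":(g,ct)}; z=161
q=[(-18,-13,z),(18,-13,z),(18,13,z),(-18,13,z)]
E=[("top",q[i],q[(i+1)%4]) for i in range(4)]
m=P.mean(0)/1000
for a in (-8,-13,-18):
  x,r,e=edgefit(V,E,[m[0],m[1],np.radians(a)],None,rng=1.5); print(x,np.degrees(x[2]),r,e.round(2))
# scene: guess check on top corner positions
s=cv2.imread("pics/scene0.png")
f=8;o=cv2.resize(s,None,fx=f,fy=f,interpolation=cv2.INTER_CUBIC)
def dr(o,c,x,f):
  th=np.linspace(0,2*np.pi,25)
  L=[np.array(q+q[:1]),np.array([(a,b,91) for a,b,_ in q+q[:1]]),np.stack([26*np.cos(th),26*np.sin(th),th*0+91],1)]
  for l in L:
    uv=(proj(c,T(*x,l/1000))+.5)*f-.5; cv2.polylines(o,[uv.round().astype(np.int32)],False,(0,0,255),1)
dr(o,cs,x,f); o2=cv2.resize(t,None,fx=f,fy=f,interpolation=cv2.INTER_CUBIC); dr(o2,ct,x,f)
o=np.clip(o*1.8,0,255).astype(np.uint8);o2=np.clip(o2*1.8,0,255).astype(np.uint8)
cv2.imwrite("pics/drvov.png",np.hstack([o[200*f:252*f,230*f:275*f],o2[203*f:255*f,365*f:408*f]]))
E
```

```text
[[ 512.8 -226.1]
 [ 507.7 -246.8]
 [ 477.3 -238.5]
 [ 481.8 -217.1]] [ 494.91061079 -232.12268671]
[21.36364687 31.54334444 21.97054246 32.28023657] [-103.82813261  164.7915959    78.04357392  -16.23387452]
[ 0.49354955 -0.23216385 -0.13964137] -8.000861179035313 0.3228960197259701 [0.37 0.26 0.38 0.26]
[ 0.49386884 -0.23227366 -0.22693157] -13.002221060848067 0.4013177984518769 [0.37 0.43 0.37 0.42]
[ 0.49372673 -0.2323185  -0.31421439] -18.00315818897887 0.39010430747557345 [0.36 0.42 0.37 0.41]
```

View pics/drvov.png

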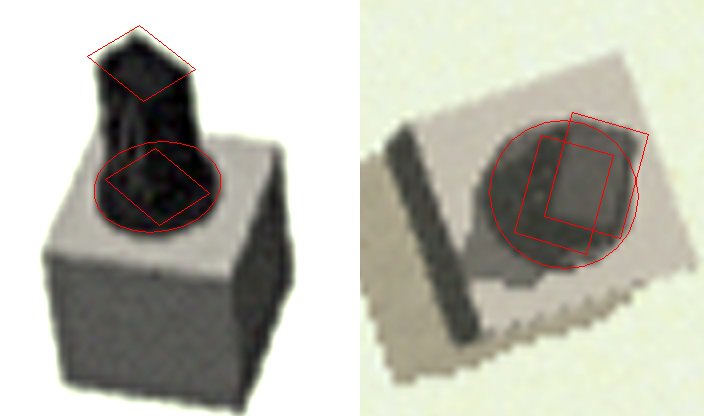

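play_rows([
  [[0, 0, -0.6], -0.65, 1],
  [[0, 0, -0.6], 0, 1],
  [[-0.5, -0.75, 0], 0, 1],
  [[-0.5, -0.75, 0], 0, 1],
  [[-0.5, -0.75, 0], 0, 1],
  [[-0.5, -0.75, 0], 0, 1],
  [[-0.5, -0.75, 0], 0, 1],
  [[-0.5, -0.75, 0], 0, 1],
  [[-0.5, -0.75, 0], 0, 1],
  [[-0.5, -0.75, 0], 0, 1],
  [[-0.5, -0.75, 0], 0, 1],
  [[-0.5, -0.75, 0], 0, 1],
])

```text
time: 1.4
position: [0.3314, 0.2437, 0.2793]
tool_rot: [0.13, 0.991, 0.0, 0.0]
ft_force: [0.1, -0.7, 0.4]
opening: 0.085
```

```bash
cat > st.py <<'E'
import sys,numpy as np
from workcell import observe
from scipy.spatial.transform import Rotation as R
def st(target=None,yaw=None):
    o=observe(); r=R.from_quat(o["tool_rot"]).as_matrix()
    ya=np.degrees(np.arctan2(r[1,1],r[0,1]))
    print("t%.2f pos"%o["time"],o["position"].round(4),"yaxis ang %.2f tilt %.2f"%(ya,np.degrees(np.arccos(-r[2,2]))),"F",o["ft_force"].round(1),"M",o["ft_torque"].round(2),"open %.4f"%o["opening"],"j",o["joints"].round(2))
    if target is not None:
        dyaw=0
        if yaw is not None: dyaw=-(yaw-ya); print(" yaw units %.2f"%(dyaw/8))
        d=np.array(target)-o["position"]
        print(" now-frame units",(r.T@d/.04).round(3), " after-yaw units",((r@R.from_euler('z',dyaw,degrees=True).as_matrix()).T@d/.04).round(3))
if __name__=="__main__":
    a=[float(v) for v in sys.argv[1:]]
    st(a[:3] if len(a)>=3 else None,a[3] if len(a)>3 else None)
E
python3 st.py .4945 -.231 .27 75
```

```text
t1.40 pos [0.3314 0.2437 0.2793] yaxis ang 75.05 tilt 0.02 F [ 0.1 -0.7  0.4] M [-0.   -0.05  0.06] open 0.0850 j [-0.91 -0.01  0.16  2.01  0.    1.14  0.56]
 yaw units 0.01
 now-frame units [ -7.003 -10.414   0.23 ]  after-yaw units [ -7.011 -10.409   0.23 ]
```

play_rows([
  [[-0.6, -0.9, 0], 0, 1],
  [[-0.6, -0.9, 0], 0, 1],
  [[-0.6, -0.9, 0], 0, 1],
  [[-0.6, -0.9, 0], 0, 1],
  [[-0.6, -0.9, 0], 0, 1],
  [[-0.6, -0.9, 0], 0, 1],
  [[-0.6, -0.9, 0], 0, 1],
  [[-0.6, -0.9, 0], 0, 1],
  [[-0.6, -0.9, 0], 0, 1],
  [[-0.6, -0.9, 0], 0, 1],
  [[-0.6, -0.9, 0], 0, 1],
  [[-0.4, -0.5, 0], 0, 1],
])

```text
time: 2.6
position: [0.4944, -0.2323, 0.2793]
tool_rot: [0.131, 0.991, -0.001, 0.0]
ft_force: [-1.1, 0.0, 0.4]
opening: 0.0855
```

```bash
python3 st.py .4945 -.231 .27 75; python3 - <<'E'
from h import *
t,_=grab("top","pics/top1.png"); s,_=grab("scene","pics/scene1.png")
f=lambda i:cv2.resize(i,None,fx=5,fy=5,interpolation=cv2.INTER_CUBIC)
a=f(t[190:270,355:435]); b=f(s[170:260,215:295]); b=cv2.resize(b,(int(b.shape[1]*400/b.shape[0]),400))
cv2.imwrite("pics/p1.png",np.clip(np.hstack([a,b])*1.5,0,255).astype(np.uint8))
E
```

```text
t2.60 pos [ 0.4944 -0.2323  0.2793] yaxis ang 74.90 tilt 0.08 F [-1.1  0.   0.4] M [ 0.    0.01 -0.02] open 0.0855 j [-0.24  0.28  0.74  1.76 -0.2   1.18  1.86]
 yaw units -0.01
 now-frame units [0.005 0.033 0.233]  after-yaw units [0.005 0.033 0.233]
```

View pics/p1.png

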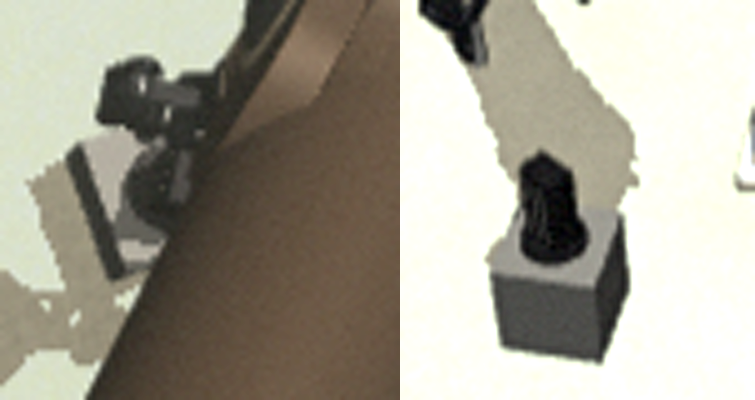

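play_rows([
  [[0, 0.03, 0.8], 0, 1],
  [[0, 0, 0.8], 0, 1],
  [[0, 0, 0.6], 0, 1],
  [[0, 0, 0.3], 0, 1],
  [[0, 0, 0], 0, 1],
])

```text
time: 3.2
position: [0.4938, -0.2266, 0.1781]
tool_rot: [0.13, 0.992, 0.0, -0.001]
ft_force: [0.5, 0.6, 0.6]
opening: 0.0855
```

```bash
python3 st.py .4945 -.231 .106 75; python3 - <<'E'
from h import *
ct,cs=pickle.load(open("cal.pkl","rb"))
t,_=grab("top","pics/top2.png"); s,_=grab("scene","pics/scene2.png")
p=observe()["position"]; print(proj(ct,p),proj(cs,p))
f=lambda i:cv2.resize(i,None,fx=6,fy=6,interpolation=cv2.INTER_CUBIC)
a=f(t[190:260,355:420]); b=f(s[180:250,225:285])
cv2.imwrite("pics/p2.png",np.clip(np.hstack([a,b])*1.8,0,255).astype(np.uint8))
E
```

```text
t3.20 pos [ 0.4938 -0.2266  0.1781] yaxis ang 75.08 tilt 0.16 F [0.5 0.6 0.6] M [0.04 0.05 0.02] open 0.0855 j [-0.2   0.38  0.69  1.89 -0.29  0.98  1.94]
 yaw units 0.01
 now-frame units [-0.05  -0.101  1.802]  after-yaw units [-0.05  -0.101  1.802]
[[393.47388495 223.27206811]] [[247.80186399 202.24504598]]
```

View pics/p2.png

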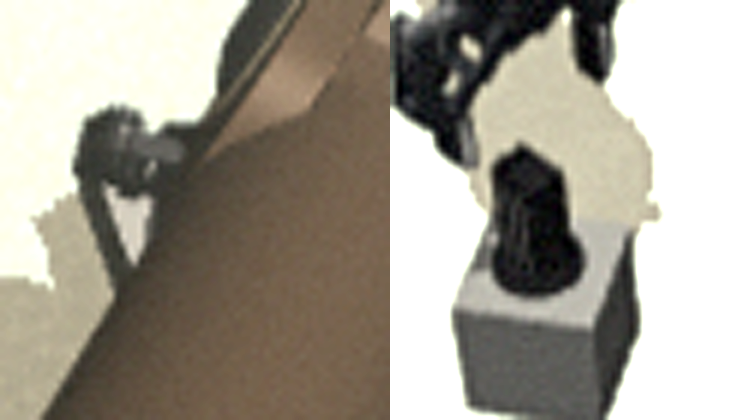

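play_rows([
  [[-0.05, -0.1, 0.2], 0, 1],
  [[0, 0, 0.4], 0, 1],
  [[0, 0, 0.5], 0, 1],
  [[0, 0, 0.4], 0, 1],
  [[0, 0, 0.2], 0, 1],
  [[0, 0, 0.1], 0, 1],
  [[0, 0, 0], 0, 1],
  [[0, 0, 0], 0, 1],
])

```text
time: 4.1
position: [0.496, -0.2325, 0.108]
tool_rot: [0.13, 0.991, -0.0, 0.001]
ft_force: [0.3, 0.1, 0.5]
opening: 0.0853
```

```bash
python3 st.py .4945 -.231 .106 75; python3 - <<'E'
from h import *
s,_=grab("scene","pics/scene3.png")
f=lambda i:cv2.resize(i,None,fx=7,fy=7,interpolation=cv2.INTER_CUBIC)
cv2.imwrite("pics/p3.png",np.clip(f(s[175:255,215:295])*1.8,0,255).astype(np.uint8))
E
```

```text
t4.10 pos [ 0.496  -0.2325  0.108 ] yaxis ang 75.04 tilt 0.07 F [0.3 0.1 0.5] M [-0.06 -0.01  0.05] open 0.0853 j [-0.13  0.48  0.64  1.94 -0.38  0.83  2.02]
 yaw units 0.00
 now-frame units [0.047 0.026 0.05 ]  after-yaw units [0.047 0.026 0.05 ]
```

View pics/p3.png

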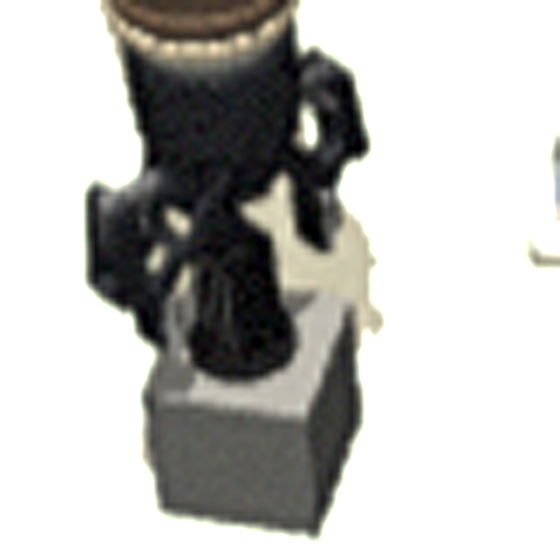

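play_rows([
  [[0, 0, 0], 0, -1],
  [[0, 0, 0], 0, -1],
  [[0, 0, 0], 0, -1],
  [[0, 0, 0], 0, -1],
  [[0, 0, 0], 0, -1],
  [[0, 0, 0], 0, -1],
  [[0, 0, 0], 0, -1],
  [[0, 0, 0], 0, -1],
], force=90)

```text
time: 4.95
position: [0.4958, -0.2323, 0.1075]
tool_rot: [0.13, 0.991, -0.0, 0.0]
ft_force: [0.7, 0.2, 5.0]
opening: 0.025
```

```bash
python3 st.py .4945 -.231 .25 75
```

```text
t4.95 pos [ 0.4958 -0.2323  0.1075] yaxis ang 75.04 tilt 0.03 F [0.7 0.2 5. ] M [ 0.17  0.   -0.05] open 0.0250 j [-0.13  0.48  0.64  1.94 -0.38  0.83  2.02]
 yaw units 0.01
 now-frame units [ 0.037  0.023 -3.562]  after-yaw units [ 0.037  0.023 -3.562]
```

play_rows([
  [[0, 0, -0.2], 0, -1],
  [[0, 0, -0.4], 0, -1],
  [[0, 0, -0.6], 0, -1],
  [[0, 0, -0.8], 0, -1],
  [[0, 0, -0.8], 0, -1],
  [[0, 0, -0.6], 0, -1],
  [[0, 0, -0.2], 0, -1],
  [[0, 0, 0], 0, -1],
])

```text
time: 5.75
position: [0.4957, -0.2321, 0.2518]
tool_rot: [0.13, 0.992, 0.0, 0.001]
ft_force: [-0.3, 0.6, -2.6]
opening: 0.0253
```

```bash
python3 st.py .597 .0139 .25 100; python3 - <<'E'
from h import *
s,_=grab("scene","pics/scene4.png")
f=lambda i:cv2.resize(i,None,fx=6,fy=6,interpolation=cv2.INTER_CUBIC)
cv2.imwrite("pics/p4.png",np.clip(f(s[145:245,215:310])*1.8,0,255).astype(np.uint8))
E
```

```text
t5.75 pos [ 0.4957 -0.2321  0.2518] yaxis ang 75.06 tilt 0.08 F [-0.3  0.6 -2.6] M [-0.03  0.06 -0.03] open 0.0253 j [-0.23  0.3   0.74  1.8  -0.23  1.13  1.89]
 yaw units -3.12
 now-frame units [-0.861  6.594  0.05 ]  after-yaw units [-3.561  5.616  0.05 ]
```

View pics/p4.png

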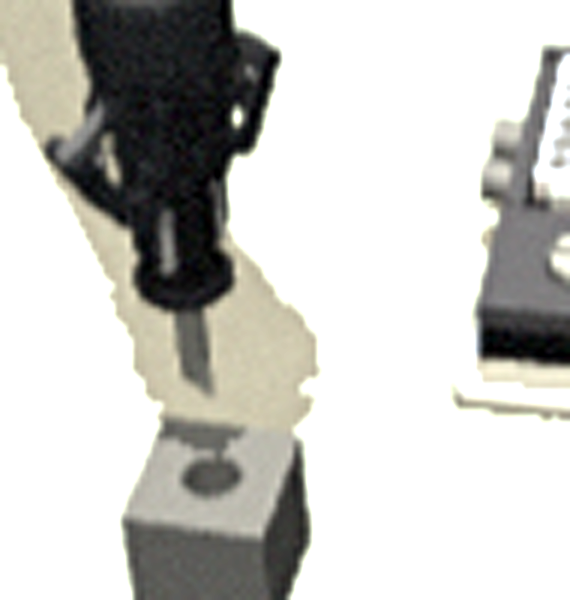

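play_rows([
  [[0, 0.4, 0], -0.78, -1],
  [[0, 0.4, 0], -0.78, -1],
  [[0, 0.4, 0], -0.78, -1],
  [[0, 0.4, 0], -0.78, -1],
  [[-0.4, 0.5, 0], 0, -1],
  [[-0.5, 0.6, 0], 0, -1],
  [[-0.5, 0.6, 0], 0, -1],
  [[-0.5, 0.6, 0], 0, -1],
  [[-0.4, 0.6, 0], 0, -1],
  [[-0.3, 0.5, 0], 0, -1],
  [[0, 0.3, 0], 0, -1],
  [[0, 0, 0], 0, -1],
])

```text
time: 7.0
position: [0.5772, -0.0034, 0.2495]
tool_rot: [-0.089, 0.996, 0.0, -0.002]
ft_force: [-0.5, -0.3, -2.9]
opening: 0.0252
```

```bash
python3 st.py .597 .0139 .23 100
```

```text
t7.00 pos [ 0.5772 -0.0034  0.2495] yaxis ang 100.16 tilt 0.19 F [-0.5 -0.3 -2.9] M [-0.09 -0.01  0.  ] open 0.0252 j [-0.5   0.34  0.55  1.72 -0.19  1.14  1.86]
 yaw units 0.02
 now-frame units [-0.564  0.338  0.487]  after-yaw units [-0.563  0.339  0.487]
```

play_rows([
  [[-0.3, 0.2, 0.2], 0, -1],
  [[-0.26, 0.14, 0.2], 0, -1],
  [[0, 0, 0.08], 0, -1],
  [[0, 0, 0], 0, -1],
  [[0, 0, 0], 0, -1],
])

```text
time: 7.5
position: [0.5979, 0.0113, 0.2319]
tool_rot: [-0.087, 0.996, -0.0, -0.0]
ft_force: [0.4, 0.5, -0.7]
opening: 0.0252
```

```bash
python3 st.py .597 .0139 .23 100; python3 - <<'E'
from h import *
ct,cs=pickle.load(open("cal.pkl","rb"))
s,_=grab("scene","pics/scene5.png");t,_=grab("top","pics/top5.png")
f=lambda i:cv2.resize(i,None,fx=8,fy=8,interpolation=cv2.INTER_CUBIC)
p=observe()["position"]; p[2]-=.0975; print(proj(cs,p))
cv2.imwrite("pics/p5.png",np.clip(f(s[145:215,275:355])*1.6,0,255).astype(np.uint8))
cv2.imwrite("pics/p5t.png",np.clip(f(t[150:220,265:345])*1.6,0,255).astype(np.uint8))
E
```

```text
t7.50 pos [0.5979 0.0113 0.2319] yaxis ang 99.94 tilt 0.04 F [ 0.4  0.5 -0.7] M [-0.02 -0.02  0.01] open 0.0252 j [-0.5   0.39  0.54  1.69 -0.22  1.12  1.85]
 yaw units -0.01
 now-frame units [0.011 0.068 0.048]  after-yaw units [0.011 0.068 0.048]
[[311.97897148 180.07858617]]
```

View pics/p5.png

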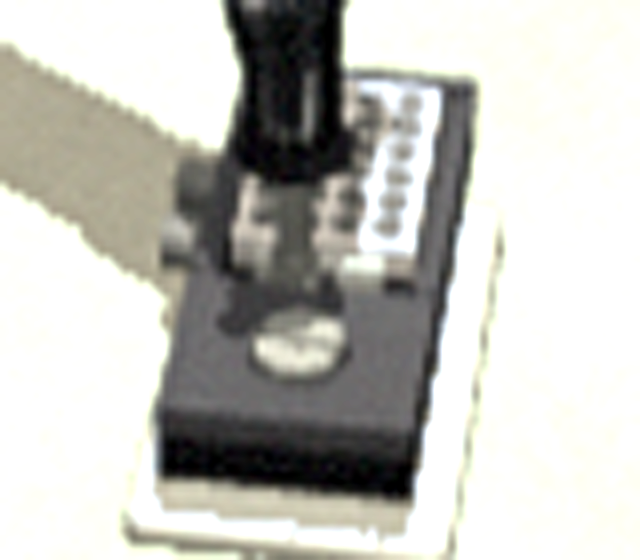

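View pics/p5t.png

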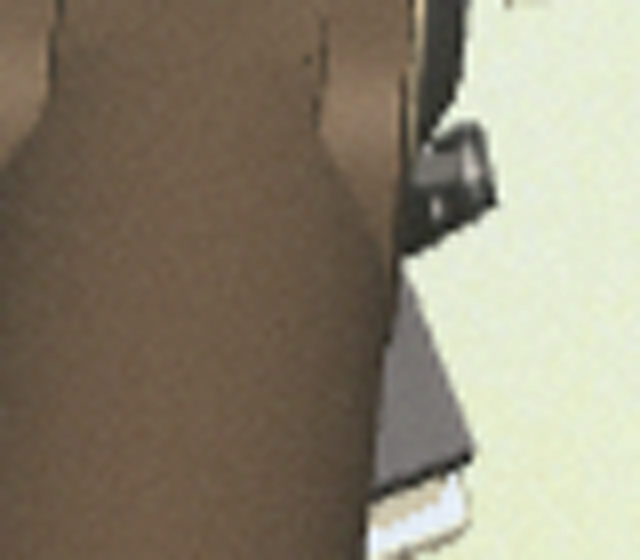

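play_rows([
  [[0, 0.06, 0.2], 0, -1],
  [[0, 0, 0.3], 0, -1],
  [[0, 0, 0.2], 0, -1],
  [[0, 0, 0], 0, -1],
  [[0, 0, 0], 0, -1],
])

```text
time: 8.1
position: [0.5976, 0.0145, 0.2037]
tool_rot: [-0.087, 0.996, -0.0, -0.0]
ft_force: [-0.3, 0.3, -1.2]
opening: 0.0251
```

```bash
python3 st.py .597 .0139 .199 100; python3 - <<'E'
from h import *
ct,cs=pickle.load(open("cal.pkl","rb"))
s,_=grab("scene","pics/scene6.png")
f=lambda i:cv2.resize(i,None,fx=14,fy=14,interpolation=cv2.INTER_CUBIC)
p=observe()["position"]; print(p); p[2]-=.0975; print((proj(cs,p)-[290,165]+.5)*14)
cv2.imwrite("pics/p6.png",np.clip(f(s[165:205,290:340])*1.4,0,255).astype(np.uint8))
E
```

```text
t8.10 pos [0.5976 0.0145 0.2037] yaxis ang 100.00 tilt 0.04 F [-0.3  0.3 -1.2] M [ 0.   -0.04  0.01] open 0.0251 j [-0.5   0.42  0.53  1.73 -0.24  1.06  1.86]
 yaw units -0.00
 now-frame units [ 0.017 -0.012  0.118]  after-yaw units [ 0.017 -0.012  0.118]
[0.59784241 0.0144433  0.20413254]
[[318.82263022 296.45282116]]
```

View pics/p6.png

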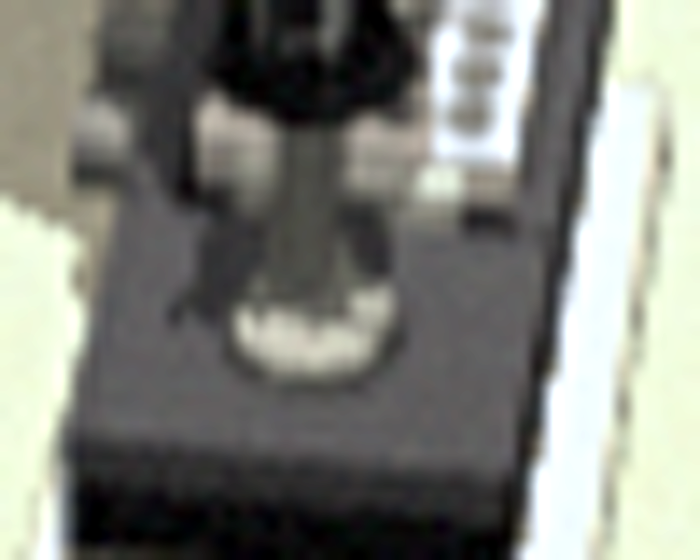

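play_rows([
  [[0, 0, 0.08], 0, -1],
  [[0, 0, 0.06], 0, -1],
  [[0, 0, 0.03], 0, -1],
  [[0, 0, 0], 0, -1],
  [[0, 0, 0], 0, -1],
])

```text
time: 8.65
position: [0.5979, 0.0142, 0.1973]
tool_rot: [-0.087, 0.996, -0.0, 0.0]
ft_force: [-0.3, -1.2, -0.4]
opening: 0.0253
```

```bash
python3 st.py .597 .0139 .199 100
```

```text
t8.65 pos [0.5979 0.0142 0.1973] yaxis ang 99.99 tilt 0.04 F [-0.3 -1.2 -0.4] M [-0.45 -0.31  0.04] open 0.0253 j [-0.49  0.43  0.53  1.73 -0.24  1.05  1.86]
 yaw units -0.00
 now-frame units [ 0.023 -0.003 -0.042]  after-yaw units [ 0.023 -0.003 -0.042]
```

play_rows([
  [[0, 0, 0.025], 0, -1],
  [[0, 0, 0.025], 0, -1],
  [[0, 0, 0], 0, -1],
])

```text
time: 8.95
position: [0.5977, 0.0142, 0.1951]
tool_rot: [-0.087, 0.996, -0.0, -0.0]
ft_force: [0.4, -2.1, -1.7]
opening: 0.0254
```

```bash
python3 st.py .597 .0139 .199 100
```

```text
t8.95 pos [0.5977 0.0142 0.1951] yaxis ang 99.99 tilt 0.03 F [ 0.4 -2.1 -1.7] M [-0.66 -0.2  -0.01] open 0.0254 j [-0.49  0.43  0.53  1.73 -0.24  1.04  1.86]
 yaw units -0.00
 now-frame units [ 0.018 -0.003 -0.097]  after-yaw units [ 0.018 -0.003 -0.097]
```

play_rows([
  [[0, -0.015, 0.025], 0, -1],
  [[0, 0, 0.03], 0, -1],
  [[0, 0, 0.02], 0, -1],
  [[0, 0, 0], 0, -1],
])

```text
time: 9.35
position: [0.5977, 0.014, 0.1922]
tool_rot: [-0.087, 0.996, 0.0, -0.0]
ft_force: [1.4, -1.3, -1.2]
opening: 0.025
```

```bash
python3 st.py .597 .0139 .199 100
```

```text
t9.35 pos [0.5977 0.014  0.1922] yaxis ang 100.01 tilt 0.01 F [ 1.4 -1.3 -1.2] M [-0.44 -0.09 -0.01] open 0.0250 j [-0.49  0.43  0.52  1.74 -0.25  1.04  1.87]
 yaw units 0.00
 now-frame units [ 0.019  0.    -0.17 ]  after-yaw units [ 0.019  0.    -0.17 ]
```

play_rows([
  [[0, -0.015, 0.02], 0, -1],
  [[0, 0, 0.02], 0, -1],
  [[0, 0, 0], 0, -1],
])

```text
time: 9.65
position: [0.5981, 0.0138, 0.1918]
tool_rot: [-0.087, 0.996, 0.001, 0.0]
ft_force: [-2.2, 0.4, 8.5]
opening: 0.0251
```

```bash
python3 st.py .597 .0139 .199 100
```

```text
t9.65 pos [0.5981 0.0138 0.1918] yaxis ang 100.02 tilt 0.08 F [-2.2  0.4  8.5] M [0.   0.83 0.03] open 0.0251 j [-0.49  0.43  0.52  1.74 -0.25  1.04  1.87]
 yaw units 0.00
 now-frame units [ 0.027  0.007 -0.18 ]  after-yaw units [ 0.027  0.007 -0.18 ]
```

play_rows([
  [[0, 0, 0.012], 0, -1],
  [[0, 0, 0.005], 0.3, -1],
  [[0, 0, 0.005], 0.4, -1],
  [[0, 0, 0.005], 0.5, -1],
  [[0, 0, 0.005], 0.5, -1],
  [[0, 0, 0.005], 0.5, -1],
  [[0, 0, 0], 0, -1],
  [[0, 0, 0], 0, -1],
])

```text
time: 10.45
position: [0.5984, 0.0134, 0.1909]
tool_rot: [0.066, 0.998, 0.0, 0.001]
ft_force: [-3.8, -1.5, 12.7]
opening: 0.0252
```

```bash
python3 st.py .598 .0139 .199 100
```

```text
t10.45 pos [0.5984 0.0134 0.1909] yaxis ang 82.40 tilt 0.10 F [-3.8 -1.5 12.7] M [-0.36  1.1   0.04] open 0.0252 j [-0.54  0.45  0.6   1.74 -0.29  1.04  1.6 ]
 yaw units -2.20
 now-frame units [ 0.011  0.013 -0.203]  after-yaw units [ 0.006  0.015 -0.203]
```

play_rows([
  [[0.01, 0, 0.005], 0.5, -1],
  [[0, 0, 0.005], 0.5, -1],
  [[0, 0, 0.005], 0.5, -1],
  [[0, 0, 0.005], 0.5, -1],
  [[0, 0, 0.005], 0.5, -1],
  [[0, 0, 0.005], 0.5, -1],
  [[0, 0, 0.005], 0.5, -1],
  [[0, 0, 0.005], 0.5, -1],
  [[0, 0, 0], 0, -1],
  [[0, 0, 0], 0, -1],
])

```text
time: 11.45
position: [0.5982, 0.0125, 0.1895]
tool_rot: [0.339, 0.941, 0.0, 0.001]
ft_force: [-3.4, -2.3, 14.3]
opening: 0.0252
```

```bash
python3 st.py .598 .0139 .199 100
```

```text
t11.45 pos [0.5982 0.0125 0.1895] yaxis ang 50.37 tilt 0.11 F [-3.4 -2.3 14.3] M [-0.86  1.09  0.03] open 0.0252 j [-0.63  0.48  0.74  1.75 -0.36  1.05  1.11]
 yaw units -6.20
 now-frame units [ 0.025  0.024 -0.238]  after-yaw units [-0.002  0.035 -0.238]
```

play_rows([
  [[0, -0.01, 0.005], 0.5, -1],
  [[0, 0, 0.005], 0.5, -1],
  [[0, 0, 0.005], 0.5, -1],
  [[0, 0, 0.005], 0.5, -1],
  [[0, 0, 0.005], 0.5, -1],
  [[0, 0, 0.005], 0.5, -1],
  [[0, 0, 0.005], 0.5, -1],
  [[0, 0, 0.005], 0.5, -1],
  [[0, 0, 0], 0, -1],
  [[0, 0, 0], 0, -1],
])

```text
time: 12.45
position: [0.5977, 0.0118, 0.188]
tool_rot: [0.585, 0.811, 0.0, 0.001]
ft_force: [-4.8, -4.0, 15.1]
opening: 0.0253
```

```bash
python3 st.py .598 .0139 .199 100
```

```text
t12.45 pos [0.5977 0.0118 0.188 ] yaxis ang 18.36 tilt 0.08 F [-4.8 -4.  15.1] M [-1.    1.47 -0.03] open 0.0253 j [-0.72  0.52  0.88  1.76 -0.45  1.07  0.64]
 yaw units -10.21
 now-frame units [ 0.047  0.024 -0.276]  after-yaw units [-0.017  0.051 -0.276]
```

play_rows([
  [[0, -0.015, 0.005], 0.5, -1],
  [[0, 0, 0.005], 0.5, -1],
  [[0, 0, 0.005], 0.5, -1],
  [[0, 0, 0.005], 0.5, -1],
  [[0, 0, 0.005], 0.5, -1],
  [[0, 0, 0.005], 0.5, -1],
  [[0, 0, 0.005], 0.5, -1],
  [[0, 0, 0.005], 0.5, -1],
  [[0, 0, 0], 0, -1],
  [[0, 0, 0], 0, -1],
])

```text
time: 13.45
position: [0.597, 0.0115, 0.1866]
tool_rot: [0.786, 0.618, 0.0, 0.0]
ft_force: [-5.4, -2.9, 19.9]
opening: 0.0252
```

```bash
python3 st.py .598 .0139 .199 100
```

```text
t13.45 pos [0.597  0.0115 0.1866] yaxis ang -13.64 tilt 0.07 F [-5.4 -2.9 19.9] M [-0.95  1.92  0.02] open 0.0252 j [-0.8   0.59  1.02  1.77 -0.56  1.11  0.17]
 yaw units -14.20
 now-frame units [ 0.064  0.011 -0.311]  after-yaw units [-0.036  0.054 -0.311]
```

play_rows([
  [[0, -0.01, 0], 0.5, -1],
  [[0, 0, 0.004], 0.5, -1],
  [[0, 0, 0.004], 0.5, -1],
  [[0, 0, 0.004], 0.5, -1],
  [[0, 0, 0.004], 0.5, -1],
  [[0, 0, 0.004], 0.5, -1],
  [[0, 0, 0.004], 0.5, -1],
  [[0, 0, 0.004], 0.5, -1],
  [[0, 0, 0], 0, -1],
  [[0, 0, 0], 0, -1],
])

```text
time: 14.45
position: [0.5963, 0.0117, 0.1853]
tool_rot: [0.926, 0.378, 0.0, 0.0]
ft_force: [-6.4, -2.9, 19.5]
opening: 0.025
```

```bash
python3 st.py .598 .0139 .199 100
```

```text
t14.45 pos [0.5963 0.0117 0.1853] yaxis ang -45.64 tilt 0.04 F [-6.4 -2.9 19.5] M [-0.79  2.15  0.09] open 0.0250 j [-0.86  0.67  1.17  1.77 -0.67  1.16 -0.28]
 yaw units -18.20
 now-frame units [ 0.07  -0.01  -0.341]  after-yaw units [-0.052  0.048 -0.341]
```

play_rows([
  [[0, 0, 0.003], 0.3, -1],
  [[0, 0, 0.003], 0.3, -1],
  [[0, 0, 0.003], 0.3, -1],
  [[0, 0, 0], 0, -1],
])

```text
time: 14.85
position: [0.5962, 0.0119, 0.185]
tool_rot: [0.948, 0.318, 0.0, 0.0]
ft_force: [-7.4, -2.8, 20.2]
opening: 0.0254
```

```bash
python3 st.py .598 .0139 .199 100
```

```text
t14.85 pos [0.5962 0.0119 0.185 ] yaxis ang -52.90 tilt 0.02 F [-7.4 -2.8 20.2] M [-0.59  2.21  0.07] open 0.0254 j [-0.87  0.69  1.2   1.77 -0.69  1.18 -0.39]
 yaw units -19.11
 now-frame units [ 0.066 -0.014 -0.349]  after-yaw units [-0.052  0.043 -0.349]
```

play_rows([
  [[0, 0, 0.002], 0.3, -1],
  [[0, 0, 0.002], 0.3, -1],
  [[0, 0, 0], 0, -1],
  [[0, 0, 0], 0, -1],
])

```text
time: 15.25
position: [0.5961, 0.0124, 0.1849]
tool_rot: [0.96, 0.279, 0.0, -0.0]
ft_force: [-7.2, -0.3, 21.5]
opening: 0.0249
```

```bash
python3 st.py .598 .0139 .199 100
```

```text
t15.25 pos [0.5961 0.0124 0.1849] yaxis ang -57.58 tilt 0.05 F [-7.2 -0.3 21.5] M [-0.21  2.4   0.33] open 0.0249 j [-0.88  0.7   1.22  1.77 -0.71  1.19 -0.46]
 yaw units -19.70
 now-frame units [ 0.06  -0.006 -0.351]  after-yaw units [-0.053  0.028 -0.351]
```

play_rows([
  [[0, 0, 0], 0.2, -1],
  [[0, 0, 0], 0.2, -1],
  [[0, 0, 0], 0, -1],
  [[0, 0, 0], 0, -1],
])

```text
time: 15.65
position: [0.5961, 0.0125, 0.1849]
tool_rot: [0.968, 0.253, 0.0, -0.0]
ft_force: [-7.6, -0.4, 21.7]
opening: 0.0253
```

```bash
python3 st.py .598 .0139 .199 100
```

```text
t15.65 pos [0.5961 0.0125 0.1849] yaxis ang -60.74 tilt 0.04 F [-7.6 -0.4 21.7] M [-0.25  2.49  0.55] open 0.0253 j [-0.88  0.71  1.23  1.77 -0.72  1.2  -0.5 ]
 yaw units -20.09
 now-frame units [ 0.059 -0.007 -0.351]  after-yaw units [-0.053  0.026 -0.351]
```

play_rows([
  [[0, 0, 0], -0.3, -1],
  [[0, 0, 0], -0.3, -1],
  [[0, 0, 0], -0.2, -1],
  [[0, 0, 0], 0, -1],
  [[0, 0, 0], 0, -1],
])

```text
time: 16.15
position: [0.5965, 0.0124, 0.185]
tool_rot: [0.952, 0.306, 0.001, -0.0]
ft_force: [-5.9, -1.2, 20.7]
opening: 0.0251
```

```bash
python3 st.py .598 .0139 .199 100
```

```text
t16.15 pos [0.5965 0.0124 0.185 ] yaxis ang -54.41 tilt 0.09 F [-5.9 -1.2 20.7] M [-0.25  1.96  0.02] open 0.0251 j [-0.87  0.69  1.2   1.77 -0.7   1.18 -0.41]
 yaw units -19.30
 now-frame units [ 0.052 -0.009 -0.35 ]  after-yaw units [-0.043  0.03  -0.35 ]
```

Torque is released (Mz ≈ 0). Lift straight out.

play_rows([
  [[0.008, -0.004, -0.03], 0, -1],
  [[0, 0, -0.03], 0, -1],
  [[0, 0, -0.04], 0, -1],
  [[0, 0, -0.06], 0, -1],
  [[0, 0, -0.1], 0, -1],
  [[0, 0, -0.2], 0, -1],
  [[0, 0, -0.4], 0, -1],
  [[0, 0, -0.5], 0, -1],
  [[0, 0, -0.2], 0, -1],
  [[0, 0, 0], 0, -1],
])

```text
time: 17.15
position: [0.5972, 0.0133, 0.2468]
tool_rot: [0.952, 0.306, 0.001, 0.0]
ft_force: [-0.0, 0.4, -2.2]
opening: 0.0252
```

```bash
python3 st.py .4955 -.231 .25 75; python3 - <<'E'
from h import *
s,_=grab("scene","pics/scene7.png");f=lambda i:cv2.resize(i,None,fx=8,fy=8,interpolation=cv2.INTER_CUBIC)
cv2.imwrite("pics/p7.png",np.clip(f(s[140:212,270:355])*1.6,0,255).astype(np.uint8))
E
```

```text
t17.15 pos [0.5972 0.0133 0.2468] yaxis ang -54.38 tilt 0.15 F [-0.   0.4 -2.2] M [-0.    0.    0.02] open 0.0252 j [-0.91  0.64  1.27  1.7  -0.63  1.28 -0.46]
 yaw units -16.17
 now-frame units [-5.622  3.484 -0.089]  after-yaw units [ 0.875 -6.556 -0.089]
```

View pics/p7.png

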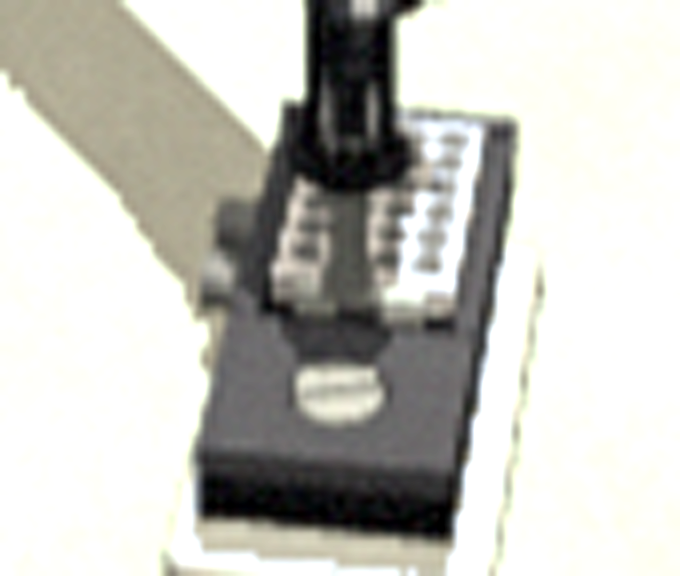

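play_rows([
  [[0, 0, -0.1], -0.9, -1],
  [[0, 0, 0], -0.9, -1],
  [[0, 0, 0], -0.9, -1],
  [[0, 0, 0], -0.9, -1],
  [[0, 0, 0], -0.9, -1],
  [[0, 0, 0], -0.9, -1],
  [[0, 0, 0], -0.9, -1],
  [[0, 0, 0], -0.9, -1],
  [[0, 0, 0], -0.9, -1],
  [[0, 0, 0], -0.9, -1],
  [[0, 0, 0], -0.9, -1],
  [[0, 0, 0], -0.9, -1],
])

```text
time: 18.4
position: [0.5959, 0.0136, 0.2482]
tool_rot: [0.482, 0.876, -0.0, -0.001]
ft_force: [0.4, -0.5, -2.0]
opening: 0.0251
```

```bash
python3 st.py .4955 -.231 .25 75
```

```text
t18.40 pos [0.5959 0.0136 0.2482] yaxis ang 32.31 tilt 0.09 F [ 0.4 -0.5 -2. ] M [ 0.02  0.02 -0.02] open 0.0251 j [-0.72  0.45  0.87  1.69 -0.36  1.18  0.8 ]
 yaw units -5.34
 now-frame units [-3.826 -5.39  -0.04 ]  after-yaw units [ 0.842 -6.556 -0.04 ]
```

play_rows([
  [[0, 0, -0.05], -0.89, -1],
  [[0, 0, 0], -0.89, -1],
  [[0, 0, 0], -0.89, -1],
  [[0, 0, 0], -0.89, -1],
  [[0, 0, 0], -0.89, -1],
  [[0, 0, 0], -0.89, -1],
  [[0.1, -0.4, 0], 0, -1],
  [[0.1, -0.8, 0], 0, -1],
  [[0.1, -0.8, 0], 0, -1],
  [[0.1, -0.8, 0], 0, -1],
  [[0.1, -0.8, 0], 0, -1],
  [[0.1, -0.8, 0], 0, -1],
])

```text
time: 19.6
position: [0.525, -0.1522, 0.2507]
tool_rot: [0.135, 0.991, 0.0, -0.001]
ft_force: [-0.2, 0.1, -1.8]
opening: 0.0251
```

play_rows([
  [[0.1, -0.8, 0], 0, -1],
  [[0.1, -0.7, 0], 0, -1],
  [[0.04, -0.4, 0], 0, -1],
  [[0, -0.2, 0], 0, -1],
  [[0, 0, 0], 0, -1],
  [[0, 0, 0], 0, -1],
])

```text
time: 20.2
position: [0.4956, -0.2278, 0.2508]
tool_rot: [0.133, 0.991, 0.0, -0.0]
ft_force: [0.3, 0.7, -2.1]
opening: 0.0251
```

```bash
python3 st.py .495 -.231 .25 75; python3 - <<'E'
from h import *
s,_=grab("scene","pics/scene8.png");t,_=grab("top","pics/top8.png")
f=lambda i:cv2.resize(i,None,fx=8,fy=8,interpolation=cv2.INTER_CUBIC)
cv2.imwrite("pics/p8.png",np.clip(f(s[150:215,280:355])*1.3,0,255).astype(np.uint8))
f=lambda i:cv2.resize(i,None,fx=6,fy=6,interpolation=cv2.INTER_CUBIC)
cv2.imwrite("pics/p8t.png",np.clip(f(t[160:250,220:335])*1.5,0,255).astype(np.uint8))
E
```

```text
t20.20 pos [ 0.4956 -0.2278  0.2508] yaxis ang 74.69 tilt 0.05 F [ 0.3  0.7 -2.1] M [ 0.04 -0.05  0.03] open 0.0251 j [-0.27  0.31  0.78  1.8  -0.24  1.13  1.89]
 yaw units -0.04
 now-frame units [-0.005 -0.081  0.021]  after-yaw units [-0.005 -0.081  0.021]
```

View pics/p8.png

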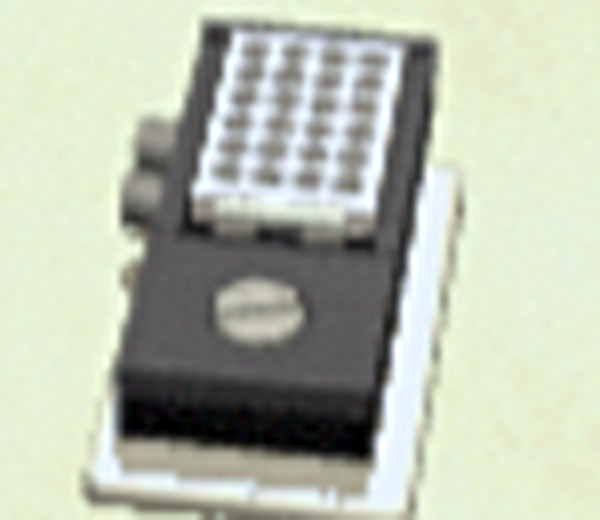

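View pics/p8t.png

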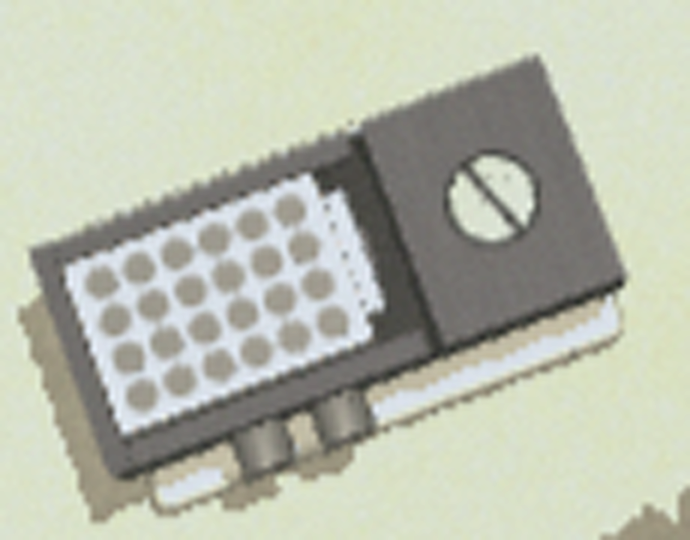

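Jaw is against the plate, plate against the end stop. Slot angle check:

```bash
python3 - <<'E'
from slot import *
ct,cs=pickle.load(open("cal.pkl","rb"))
for nm,c in (("top",ct),("scene",cs)):
    b,h,v=slotang(cv2.imread(f"pics/{nm}8.png"),c,[.5694,.093,.3398],.095); print(nm,b,"q=",np.radians(19.47-b[1]+180)%np.pi)
E
```

```text
top (np.float64(80.3488093768873), np.float64(40.0), np.float64(5.204170427930421e-18)) q= 2.7832765581553573
scene (np.float64(119.05871001364646), np.float64(37.0), np.float64(5.204170427930421e-18)) q= 2.835636435715187
```

play_rows([
  [[0, -0.06, 0.2], 0, -1],
  [[0, 0, 0.4], 0, -1],
  [[0, 0, 0.5], 0, -1],
  [[0, 0, 0.5], 0, -1],
  [[0, 0, 0.5], 0, -1],
  [[0, 0, 0.5], 0, -1],
  [[0, 0, 0.4], 0, -1],
  [[0, 0, 0.3], 0, -1],
  [[0, 0, 0.1], 0, -1],
  [[0, 0, 0], 0, -1],
  [[0, 0, 0], 0, -1],
])

```text
time: 21.4
position: [0.4954, -0.2311, 0.1157]
tool_rot: [0.133, 0.991, -0.0, 0.0]
ft_force: [0.4, -0.7, -1.6]
opening: 0.025
```

```bash
python3 st.py .495 -.231 .1075 75
```

```text
t21.40 pos [ 0.4954 -0.2311  0.1157] yaxis ang 74.72 tilt 0.05 F [ 0.4 -0.7 -1.6] M [-0.05 -0.04 -0.03] open 0.0250 j [-0.17  0.48  0.68  1.94 -0.4   0.85  2.03]
 yaw units -0.03
 now-frame units [0.01  0.001 0.205]  after-yaw units [0.01  0.001 0.205]
```

play_rows([
  [[0, 0, 0.08], 0, -1],
  [[0, 0, 0.06], 0, -1],
  [[0, 0, 0.04], 0, -1],
  [[0, 0, 0.02], 0, -1],
  [[0, 0, 0], 0, -1],
  [[0, 0, 0], 0, -1],
])

```text
time: 22.0
position: [0.495, -0.2308, 0.1075]
tool_rot: [0.133, 0.991, 0.0, 0.0]
ft_force: [-0.9, 1.6, 5.7]
opening: 0.0251
```

```bash
python3 st.py .495 -.231 .1075 75
```

```text
t22.00 pos [ 0.495  -0.2308  0.1075] yaxis ang 74.73 tilt 0.03 F [-0.9  1.6  5.7] M [0.43 0.42 0.07] open 0.0251 j [-0.16  0.49  0.67  1.95 -0.41  0.84  2.04]
 yaw units -0.03
 now-frame units [-0.002 -0.004  0.   ]  after-yaw units [-0.002 -0.004  0.   ]
```

play_rows([
  [[0, 0, 0], 0, -0.2],
  [[0, 0, 0], 0, -0.2],
  [[0, 0, 0], 0, 0.2],
  [[0, 0, 0], 0, 0.6],
  [[0, 0, 0], 0, 1],
  [[0, 0, 0], 0, 1],
  [[0, 0, 0], 0, 1],
  [[0, 0, 0], 0, 1],
  [[0, 0, 0], 0, 1],
])

```text
time: 22.9
position: [0.495, -0.231, 0.1072]
tool_rot: [0.133, 0.991, 0.0, 0.0]
ft_force: [-0.3, -0.2, 0.3]
opening: 0.0855
```

play_rows([
  [[0, 0, -0.1], 0, 1],
  [[0, 0, -0.3], 0, 1],
  [[0, 0, -0.5], 0, 1],
  [[0, 0, -0.7], 0, 1],
  [[0, 0, -0.9], 0, 1],
  [[0, 0, -0.9], 0, 1],
  [[0, 0, -0.6], 0, 1],
  [[0, 0, -0.3], 0, 1],
  [[0, 0, 0], 0, 1],
])

```text
time: 23.8
position: [0.4955, -0.2313, 0.2809]
tool_rot: [0.133, 0.991, 0.0, 0.002]
ft_force: [-0.3, -0.5, 0.1]
opening: 0.0854
```

```bash
python3 st.py; python3 - <<'E'
from h import *
s,_=grab("scene","pics/scene9.png")
cv2.imwrite("pics/p9.png",cv2.resize(s[100:300,200:400],None,fx=3,fy=3,interpolation=cv2.INTER_CUBIC))
E
```

```text
t23.80 pos [ 0.4955 -0.2313  0.2809] yaxis ang 74.72 tilt 0.18 F [-0.3 -0.5  0.1] M [-0.02 -0.   -0.08] open 0.0854 j [-0.28  0.28  0.8   1.76 -0.22  1.19  1.88]
```

View pics/p9.png

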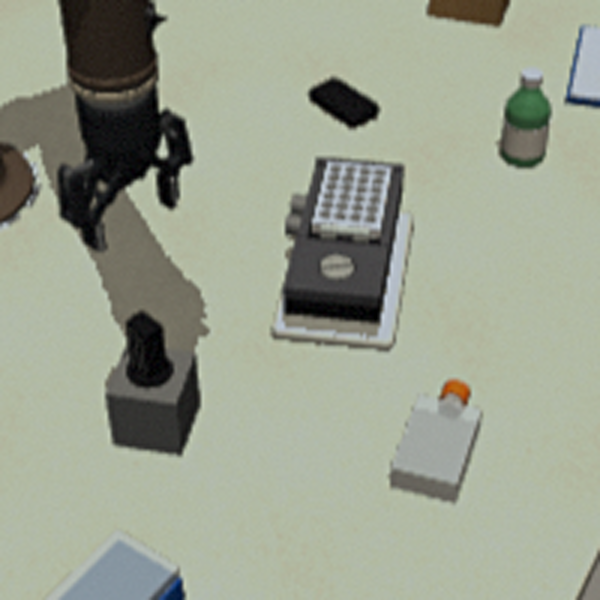

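```bash
python3 -c "
from workcell import hand_in
print(hand_in())"
```

```text
the job is handed in; nothing more can be done
None
```

I turned the screw clockwise to its stop with the driver, put the driver back in its stand, let go and lifted clear. The job was handed in at 23.9 s, with no verdict reported.

- **Seating and turning:** The blade went into the slot with the screw at about 0.16 rad. I kept roughly 10–20 N of downward force on it for the whole turn, following the head down about 7 mm.
- **Screw at home:** At the stop the measured twist rose to 0.55 N m while the height stayed constant. Camera readings of the slot then gave 2.78 rad from the top view and 2.84 rad from the scene view, against 2.8 for home. The head looks flush with the block.
- **Plate:** In the pictures the jaw is against the plate and the plate is against the end stop. I judged this by eye and did not measure the plate's pose.
- **Driver and surroundings:** The driver set down at the same height it was picked up from and stands upright. The gripper is open above it. Nothing else in the last view looks moved.
- **Sideways force:** During the turn the sideways force rose to about 8 N, so the blade was slightly off the screw's axis. I corrected this in small shifts as I went.

The largest force I read was about 23 N in total, mostly the downward press.

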